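# Feed a check weight along the guide rail onto the balance

### The job

Pick up the wooden push stick and use it to feed the rectangular steel weight along the guide rail onto the balance pan until it meets the end stop, keeping it against the rail all the way. Bare weights must not be handled: neither the fingers nor the arm may touch the weight, only the stick. Then put the stick back down on the bench, clear of the weighing station, and leave the white sample bottle where it stands.

Things in the scene. Friction and masses are not known exactly. Their poses are not given: they have to be found in the camera images.
- station: Fixed station: flat deck 320 (x) by 120 mm (y), top at z 55 mm: aluminium feed plate, then flush steel balance pan. Origin on the bench under the deck's centre; +x = feed direction, y left. Hardwood guide rail 20 mm high above the deck on its left: guiding face at y +30 mm. End stop, same height, across the pan: face at x +100 mm. Balance housing, below deck level: x -15 to 175, y -75 to 180 mm.
- weight: Rectangular dark steel weight with a brass disc on top, 60 (x, along the rail) by 44 (y) by 36 mm high, 0.6 to 0.9 kg. Lies loose on the feed plate, its left side 1 to 5 mm from the rail, 100 to 140 mm short of home. Origin: centre of its underside; fully home that is at x +70, y +8 mm in the station's frame. Slides on the deck with dry friction.
- push_stick: Push stick, loose on the bench, light wood, 70 g: a foot 110 (x) by 24 (y) by 20 mm high, and on its middle an upright flat handle 50 mm long (x), 18 mm thick (y), top 75 mm above the underside. The two flat ends of the foot are alike; either may push. Origin: centre of the underside, z up. Grip the handle across its thickness (y) from above.
- bottle: White plastic sample bottle with a white cap and a blank paper label, standing on the bench, 48 mm in diameter, 100 mm high. Origin at the centre of its underside. Not part of the job: leave it alone. (A round knobbed steel weight and a lab spoon also lie on the bench.)

How it is judged:
By the outcome, as a careful person would: the job done as asked, in the order asked, and still so for the second after the job is handed in, with the robot touching nothing.
It also fails if it takes over 51 s, if anything falls off the work surface, if the arm or the gripper's body presses on something with over 40 N, if the wrist force passes 120 N, or if a joint passes its speed limit or range.

### The arm

A 6-joint arm with a two-finger parallel gripper is mounted at the origin on the work surface. World frame = base frame: x ahead of the robot, y to its left, z up, the work surface at z = 0. Lengths are in m, angles in degrees, forces in N, time in s.
With the tool pointing down it reaches from about 0.35 to 0.875 m from the base axis. Payload 4.2 kg.
Tool frame: the origin (TCP) lies midway between the tips of the shut fingers; the grasp point (between the pads) lies 19 mm behind it; z points along the fingers, y is the line along which they close (so a half turn about z gives the same grasp; the last joint's range is limited). The gripper opens to 87 mm and grips with 3 to 60 N. Pads are 19 mm wide; open, the fingers measure 117 mm over their backs; the gripper's body (75 mm by 190 mm) begins 51 mm behind the grasp point.
Start: joints at [-52.047, 22.042, 0.453, 0, -68.411, -14.817], TCP at [0.246, -0.575, 0.199] pointing down, gripper open.
Joint ranges: [-179.83, 179.83], [-69.29, 118.12], [-61.27, 80.66], [-181.25, 117.63], [-171.15, -9.14], [-177.46, 177.46]. Speed limits (degrees/s): [159.86, 159.86, 180, 180, 180, 180].

### API

Orientations are given as a 3x3 rotation matrix whose columns are the frame's x, y, z axes.
In Python, from station import r gives the robot as it stands.
- The arm moves only by the shell command python3 steer.py 'ROWS'. ROWS is one flat JSON list of numbers that holds 1 to 8 rows one after another, with no inner brackets; each row has 7 numbers: the opening from 0.0 (shut) to 1.0 (fully open), then dx, dy, dz in units of 20 mm, then a rotation vector rx, ry, rz in degrees; each row is the pose to reach, as a shift and turn from the pose commanded when the command began, along the tool's axes at that moment; what a row does not reach only later rows make up. A row lasts 1/10 s, in which the tool goes at most 0.05 m and 8.59 degrees, less where a joint would pass 70% of its speed; a pose out of reach is approached as far as the arm can. The fingers move at their own pace and stop on an object; the grip force is fixed at half the most. Time passes only in rows, so rows that do not move let the fingers close. It prints the time, the measured TCP pose, the force, the opening and the grip force at its end. Input that does not fit is refused with a message, and nothing moves.
- r.sense(): the state, without advancing time (a new reading comes with each control period).
- r.capture(name): name is "scene" or "side" or "wrist"; returns a dict with "pixels" (420x560x3 uint8, red, green, blue), "z_map" (420x560 float32, m along the optical axis (not along the pixel's ray), 0 where there is no reading), "K" (3x3 intrinsics, pixels), "world_from_camera" (4x4, takes a point from camera to world coordinates). Camera axes: x right, y up, looking along -z (the intrinsics and any distortion apply to the point x, -y, -z); pixel columns grow to the right and rows downward; lengths in m; the calibration is good to about 2 mm. A picture is of the moment at which its call begins.
- r.finish_job(): hands the job in; it is judged then, once.
The state is a dict: "time_s": time; "joints": joint angles; "joint_velocities": joint speeds; "effort": joint torques, N m; "tcp_pos": TCP position; "ee_rot": TCP orientation; "wrist_force": force on the tool from outside, world axes, zero at the start; "moment": the same for the moment, N m; "gripper_width": opening from 0.0 (shut) to 1.0 (fully open); "gripper_force": force on a finger pad.
Only numpy, scipy, OpenCV 4.12 (cv2) and the standard library are available. Lean on these libraries where they do the work, as an engineer would, in place of code of your own. Each camera call takes 0.05 s, during which the arm holds its last target. There are 200 camera calls.

## Working session

There is one attempt and no reset: what is moved stays moved. The work goes in short steps, Python scripts to look and compute and a shell command to move; the robot and the scene stay as the last step left them, time stands still between calls to the robot, and variables do not carry over. Pictures are saved under pics/ and viewed, at most 10 in all, crops included, and the job is handed in when it is done.

```bash
ls; mkdir -p pics
cat > h.py <<'E'
import numpy as np, cv2
from station import r
def cap(n, save=None):
    c=r.capture(n)
    if save: cv2.imwrite('pics/'+save+'.png', c['pixels'][:,:,::-1])
    np.savez('/tmp/'+(save or n)+'.npz', **c)
    return c
def load(n): return dict(np.load('/tmp/'+n+'.npz'))
def cloud(c):
    "world point of every pixel from z_map"
    z=c['z_map']; K=c['K']; T=c['world_from_camera']
    v,u=np.mgrid[:z.shape[0],:z.shape[1]]
    p=np.stack([(u-K[0,2])/K[0,0]*z,-(v-K[1,2])/K[1,1]*z,-z],-1)
    return p@T[:3,:3].T+T[:3,3]
def ray(c,u,v,h):
    "pixel -> world on plane z=h"
    K=c['K'];T=c['world_from_camera']
    d=T[:3,:3]@np.array([(u-K[0,2])/K[0,0],-(v-K[1,2])/K[1,1],-1.])
    return T[:3,3]+d*(h-T[2,3])/d[2]
E
python3 - <<'E'
from h import *
for n in ('scene','side','wrist'):
    c=cap(n,n+'0'); print(n,c['K'].tolist(),c['world_from_camera'].round(3).tolist(),{k:v for k,v in c.items() if k not in('pixels','z_map','K','world_from_camera')})
s=r.sense(); print(s['tcp_pos'],s['ee_rot'],s['time_s'])
im=np.hstack([load('scene0')['pixels'],load('side0')['pixels']])
E
```

```text
pics
station.py
steer.py
scene [[457.3198827785889, 0.0, 280.8247864773103], [0.0, 457.3198827785889, 208.06284879949393], [0.0, 0.0, 1.0]] [[-0.475, -0.643, 0.601, 1.038], [0.88, -0.357, 0.313, 0.139], [0.014, 0.678, 0.735, 0.674], [0.0, 0.0, 0.0, 1.0]] {}
side [[458.53375909483805, 0.0, 280.34019918562507], [0.0, 458.53375909483805, 209.6737354395151], [0.0, 0.0, 1.0]] [[-0.989, 0.076, -0.126, 0.379], [-0.146, -0.606, 0.782, 0.632], [-0.017, 0.792, 0.61, 0.655], [0.0, 0.0, 0.0, 1.0]] {}
wrist [[294.9476837641358, 0.0, 274.0500243196024], [0.0, 294.9476837641358, 205.8062013386497], [0.0, 0.0, 1.0]] [[-0.393, -0.884, -0.253, 0.177], [0.919, -0.378, -0.11, -0.603], [0.002, -0.276, 0.961, 0.384], [0.0, 0.0, 0.0, 1.0]] {}
[ 0.24538985 -0.57427308  0.1984253 ] [[-9.19629686e-01 -3.92785701e-01 -7.96360448e-04]
 [-3.92786483e-01  9.19628458e-01  1.50896856e-03]
 [ 1.39654458e-04  1.70049190e-03 -9.99998544e-01]] 0.15
```

View pics/scene0.png

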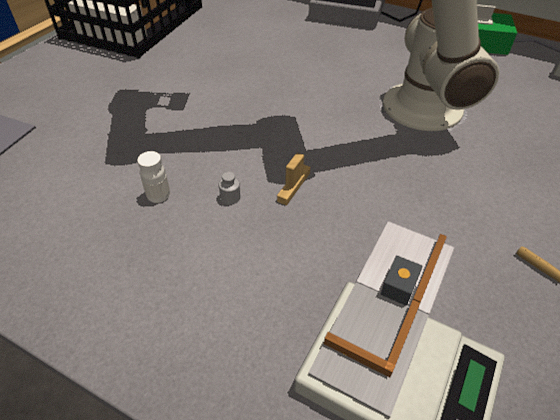

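View pics/side0.png

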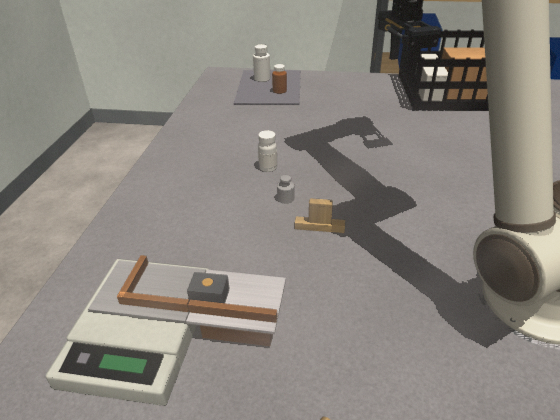

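The scene view shows the stick at (293,180), the weight with its brass disc at (404,273), the rail from (442,238) to (390,368), the end stop at (360,352) and the bottle at (152,178). In the side view the stick is at (320,216), the weight at (208,287) and the end stop at (133,278).

```bash
cat > m.py <<'E'
from h import *
def comps(c,lo,hi,amin=40):
    hsv=cv2.cvtColor(c['pixels'],cv2.COLOR_RGB2HSV)
    m=cv2.inRange(hsv,lo,hi); n,l,s,ct=cv2.connectedComponentsWithStats(m)
    return [(l==i,s[i],ct[i]) for i in range(1,n) if s[i][4]>=amin], hsv
def rect(p):
    (cx,cy),(w,h),a=cv2.minAreaRect((p[:,:2]*1000).astype(np.float32)); 
    if w<h: w,h,a=h,w,a+90
    return round(cx,1),round(cy,1),round(w,1),round(h,1),round((a+90)%180-90,2)
E
python3 - <<'E'
from m import *
for n,pts in (('scene0',[(293,163),(290,195),(404,273),(410,290),(430,270),(360,353),(385,240)]),('side0',[(320,210),(310,224),(208,283),(205,300),(240,310),(133,280),(260,285)])):
    c=load(n); P=cloud(c); hsv=cv2.cvtColor(c['pixels'],cv2.COLOR_RGB2HSV)
    for u,v in pts: print(n,u,v,hsv[v,u],P[v,u].round(4))
    C,_=comps(c,(3,90,60),(30,255,255))
    for m,s,ct in C:
        q=P[m&(c['z_map']>0)]
        if len(q): print(s,ct.round(1),'z',np.percentile(q[:,2],[2,50,98]).round(4),rect(q))
E
```

```text
scene0 293 163 [ 18 134 198] [ 0.4288 -0.1528  0.0742]
scene0 290 195 [ 17 131 127] [ 0.4585 -0.1421  0.0161]
scene0 404 273 [ 18 173 218] [0.5883 0.1213 0.0916]
scene0 410 290 [120   3  91] [0.6131 0.1388 0.091 ]
scene0 430 270 [ 13 161 155] [0.5497 0.1554 0.0749]
scene0 360 353 [ 14 164 157] [0.7333 0.109  0.0738]
scene0 385 240 [ 14  18 212] [0.5079 0.0693 0.0534]
[   0    0   55   58 1714] [27.  23.5] z [-0.2295 -0.2099 -0.2038] (31.4, -1500.2, 918.8, 219.0, 55.45)
[139   0   9  16  55] [143.1   9. ] z [0.0509 0.0645 0.2296] (147.0, -743.3, 366.7, 18.2, 45.05)
[149   0   8  10  54] [152.6   3.7] z [0.0519 0.0651 0.1038] (12.6, -835.9, 123.8, 17.3, 44.2)
[385   0  35   9 198] [404.6   2.9] z [0.0009 0.013  0.0306] (-538.7, -236.2, 112.4, 18.8, 88.68)
[419   0  14  12 111] [425.7   5.1] z [0.0014 0.0219 0.2883] (-202.0, -81.3, 709.7, 35.6, 12.12)
[494   9  66  33 673] [535.1  25.2] z [0.002  0.0336 0.0511] (-550.0, 161.8, 212.8, 40.6, 88.97)
[54 15  8 12 62] [57.6 20.4] z [-0.2297 -0.2102  0.0741] (4.1, -1310.9, 685.2, 17.3, 54.7)
[277 153  33  52 851] [293.2 177.9] z [0.001  0.025
[... 1453 characters left out ...]
861.8, 47.4, 37.5, 19.43)
[447  89  12  11 112] [452.3  93.7] z [0.009  0.0275 0.0439] (36.9, -859.6, 34.8, 15.6, 5.78)
[461  89  13  11 120] [466.6  93.8] z [0.0081 0.0277 0.0549] (11.6, -835.8, 101.8, 26.8, 56.19)
[475  89  13  11 112] [480.9  93.7] z [0.0088 0.0293 0.0595] (-36.3, -845.1, 101.7, 27.0, 53.94)
[295 199  50  34 783] [322.2 218.8] z [0.0037 0.0213 0.0764] (418.4, -150.1, 107.3, 25.7, 2.49)
[ 117  256  160   64 1916] [188.2 300.8] z [0.0582 0.0744 0.0772] (601.3, 110.9, 271.6, 101.9, -1.03)
[202 278  11   8  70] [207.1 281.6] z [0.0901 0.0922 0.0946] (588.2, 121.0, 18.0, 16.7, -33.51)
[201 327  17  11  86] [208.3 331.8] z [0.0039 0.0203 0.0314] (579.6, 167.6, 29.6, 3.2, -1.83)
```

Run:
```python
from m import *
def onplane(c,m,h):
    v,u=np.nonzero(m); return np.array([ray(c,a,b,h) for a,b in zip(u,v)])
for n,rp,sp in (('scene0',(430,270),(293,163)),('side0',(240,310),(320,210))):
    c=load(n); P=cloud(c); 
    C,hsv=comps(c,(3,70,50),(30,255,255),300)
    near=(P[...,0]>.35)&(P[...,0]<.8)&(P[...,1]>-.25)&(P[...,1]<.25)&(P[...,2]>.072)&(P[...,2]<.079)
    col=np.zeros(near.shape,bool)
    for m,_,_ in C: col|=m
    top=near&col; q=onplane(c,top,.075)*1000
    R=q[q[:,1]>0]
    print(n,'top L',len(R),rect(R/1000))
    # rail: long part
    rr=R[(R[:,0]<700)]; print(' rail',rect(rr/1000))
    a=np.polyfit(rr[:,0],rr[:,1],1); print(' rail line slope deg',np.degrees(np.arctan(a[0])).round(2),'y at x=500,590,680',np.polyval(a,[500,590,680]).round(1), 'resid rng',np.percentile(rr[:,1]-np.polyval(a,rr[:,0]),[2,98]).round(1), 'x rng',rr[:,0].min().round(1))
    st=R[R[:,1]<np.polyval(a,R[:,0])-14]; print(' stop',len(st), rect(st/1000), st[:,0].min().round(1),st[:,0].max().round(1))
    hs=q[q[:,1]<0]; print(' handle top',len(hs),rect(hs/1000))
    z=P[...,2]; f=col&(z>.017)&(z<.024)&(P[...,0]>.3)&(P[...,1]<0)&(P[...,1]>-.25)&(P[...,0]<.55)
    f=onplane(c,f,.02); print(' foot',len(f),rect(f))
    # weight top
    w=(z>.087)&(z<.097)&(abs(P[...,0]-.59)<.06)&(abs(P[...,1]-.12)<.06)
    w=onplane(c,w,.091); print(' weight top',len(w),rect(w))
    b=(hsv[...,1]<90)&(z>.05)&(z<.12)&(P[...,0]>.3)&(P[...,0]<.9)&(P[...,1]<-.15)&(P[...,1]>-.5)
    nn,l,s,ct=cv2.connectedComponentsWithStats(b.astype(np.uint8))
    for i in range(1,nn):
        if s[i][4]>60: p=P[l==i]; print(' bottle?',np.median(p,0).round(3),p[:,2].max().round(3))
```

```text
scene0 top L 1720 (603.4, 108.0, 272.2, 101.2, -0.74)
 rail (584.0, 152.9, 232.1, 11.9, -0.74)
 rail line slope deg -0.73 y at x=500,590,680 [154.1 152.9 151.8] resid rng [-5.7  5.6] x rng 467.9
 stop 474 (733.2, 96.4, 81.2, 12.5, 89.19) 726.4 739.5
 handle top 131 (422.9, -152.2, 48.4, 18.0, 2.47)
 foot 209 (422.8, -150.9, 109.1, 23.1, -2.0)
 weight top 926 (591.6, 120.4, 61.5, 43.7, 0.38)
 bottle? [ 0.585 -0.376  0.086] 0.1
 bottle? [ 0.513 -0.251  0.059] 0.063
side0 top L 1346 (601.0, 111.4, 272.8, 104.4, -1.52)
 rail (582.6, 155.3, 233.6, 15.3, -0.66)
 rail line slope deg -0.81 y at x=500,590,680 [156.1 154.8 153.5] resid rng [-6.8  7. ] x rng 465.8
 stop 253 (729.7, 97.2, 83.0, 14.3, 89.57) 722.4 737.0
 handle top 122 (419.3, -150.1, 47.1, 21.1, 0.71)
 foot 269 (418.7, -150.4, 108.0, 27.6, 0.25)
 weight top 734 (587.0, 123.2, 60.6, 47.3, 0.37)
 bottle? [ 0.571 -0.37   0.08 ] 0.103
 bottle? [ 0.507 -0.248  0.061] 0.064
```

The manual's scale: shifts go in units of 20 mm. Converting my numbers, -0.275 m is -13.75, 0.27 m is 13.5.

```bash
python3 steer.py '[1, -1.5, 1.5, 0, 0, 0, 4, 1, -3.5, 3.5, 0, 0, 0, 10, 1, -5.25, 5.15, 0, 0, 0, 16, 1, -7, 6.85, 0, 0, 0, 23.1, 1, -8.75, 8.6, 0, 0, 0, 23.1, 1, -10.5, 10.3, 0, 0, 0, 23.1, 1, -12.25, 12, 0, 0, 0, 23.1, 1, -13.75, 13.5, 0, 0, 0, 23.1]'; python3 -c "
from h import *
s=r.sense();print(s['tcp_pos'],s['ee_rot'].round(4) if hasattr(s['ee_rot'],'round') else s['ee_rot'],s['wrist_force'])"
```

```text
time_s: 0.95
tcp_pos: [0.3927, -0.2162, 0.1993]
ee_rot: [[-1.0, -0.001, 0.0], [-0.001, 1.0, 0.0], [-0.0, 0.0, -1.0]]
wrist_force: [0.8, -0.2, -0.0]
gripper_width: 1.002
gripper_force: 0.0
[ 0.39269105 -0.2161866   0.19931817] [[-1.0e+00 -1.3e-03  4.0e-04]
 [-1.3e-03  1.0e+00  1.0e-04]
 [-4.0e-04  1.0e-04 -1.0e+00]] [ 0.81313858 -0.18564922 -0.01636226]
```

```bash
python3 steer.py '[1, -0.7, 1.6, 0, 0, 0, 0, 1, -1.4, 3.25, 0, 0, 0, 0, 1, -1.4, 3.25, 0, 0, 0, 0, 1, -1.4, 3.25, 0, 0, 0, 0]'
cat > stick.py <<'E'
from m import *
import sys
c=cap('wrist',sys.argv[1]); P=cloud(c)
C,hsv=comps(c,(8,70,50),(30,255,255),150)
for m,s,ct in C:
    for lo,hi,h in ((.069,.08,.075),(.015,.026,.02)):
        k=m&(P[...,2]>lo)&(P[...,2]<hi)
        if k.sum()>100:
            v,u=np.nonzero(k); q=np.array([ray(c,a,b,h) for a,b in zip(u,v)])
            print(s,h,k.sum(),'medz',np.median(P[k][:,2]).round(4),rect(q))
print(r.sense()['tcp_pos'])
E
python3 stick.py wrist1
```

```text
time_s: 1.35
tcp_pos: [0.4203, -0.1527, 0.1991]
ee_rot: [[-1.0, -0.003, -0.001], [-0.003, 1.0, 0.0], [0.001, 0.0, -1.0]]
wrist_force: [-1.3, -0.3, 0.0]
gripper_width: 1.002
gripper_force: 0.0
[ 264  137   20   87 1655] 0.075 757 medz 0.0751 (417.5, -151.7, 49.7, 17.6, 0.19)
[ 264  137   20   87 1655] 0.02 756 medz 0.0201 (417.6, -152.0, 108.5, 23.4, 0.45)
[433 221  82  24 562] 0.02 196 medz 0.0186 (475.7, 111.8, 99.3, 28.0, -73.43)
[526 229  27  21 350] 0.075 193 medz 0.075 (472.7, 153.4, 17.9, 17.6, -2.74)
[ 0.42004411 -0.1533277   0.19905358]
```

View pics/wrist1.png

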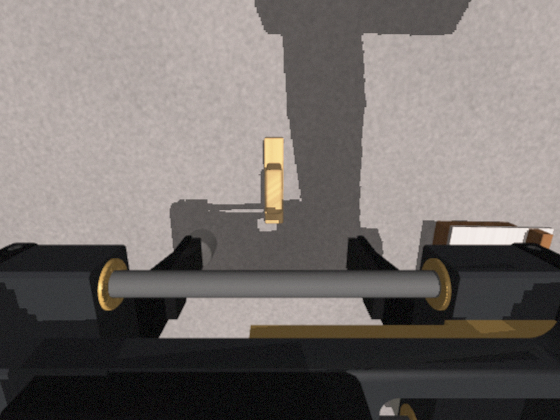

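The stick stands at (273,180) in the wrist view, upright in the image and between the open fingers (185,260) and (370,260); the station is at the lower right (490,235). Heights 75 and 20 mm agree with the text.

```bash
python3 steer.py '[1, 0.05, 0.05, 2, 0, 0, 0, 1, 0.1, 0.05, 4.25, 0, 0, 0, 1, 0.1, 0.05, 6.5, 0, 0, 0, 1, 0.1, 0.05, 7.75, 0, 0, 0, 1, 0.1, 0.05, 8.4, 0, 0, 0, 1, 0.1, 0.05, 8.725, 0, 0, 0, 1, 0.1, 0.05, 8.725, 0, 0, 0, 1, 0.1, 0.05, 8.725, 0, 0, 0]'
```

```text
time_s: 2.2
tcp_pos: [0.4189, -0.1529, 0.0254]
ee_rot: [[-1.0, 0.0, 0.001], [0.0, 1.0, -0.0], [-0.001, -0.0, -1.0]]
wrist_force: [0.9, -0.4, -0.0]
gripper_width: 1.003
gripper_force: 0.0
```

Scaled: 0.001 m is 0.05.

```bash
python3 steer.py '[0, 0, 0, 0.05, 0, 0, 0, 0, 0, 0, 0.05, 0, 0, 0, 0, 0, 0, 0.05, 0, 0, 0, 0, 0, 0, 0.05, 0, 0, 0, 0, 0, 0, 0.05, 0, 0, 0, 0, 0, 0, 0.05, 0, 0, 0, 0, 0, 0, 0.05, 0, 0, 0, 0, 0, 0, 0.05, 0, 0, 0]'
```

```text
time_s: 3.0
tcp_pos: [0.4183, -0.1523, 0.0237]
ee_rot: [[-1.0, -0.001, -0.0], [-0.001, 1.0, 0.0], [0.0, 0.0, -1.0]]
wrist_force: [1.0, 0.1, -0.7]
gripper_width: 0.357
gripper_force: 0.0
```

```bash
python3 steer.py '[0, 0, 0, 0, 0, 0, 0, 0, 0, 0, 0, 0, 0, 0, 0, 0, 0, 0, 0, 0, 0, 0, 0, 0, 0, 0, 0, 0, 0, 0, 0, 0, 0, 0, 0]'
```

```text
time_s: 3.5
tcp_pos: [0.4182, -0.1523, 0.0237]
ee_rot: [[-1.0, -0.001, -0.0], [-0.001, 1.0, 0.0], [0.0, 0.0, -1.0]]
wrist_force: [0.7, 0.9, -1.0]
gripper_width: 0.207
gripper_force: 30.0
```

```bash
python3 steer.py '[0, 0, 0, -1.5, 0, 0, 0, 0, 0, 0, -3.75, 0, 0, 0, 0, 0, 0.5, -5.75, 0, 0, 0, 0, -0.5, 2.5, -6.5, 0, 0, 0, 0, -1.25, 4.75, -6.5, 0, 0, 0, 0, -2.1, 7, -6.5, 0, 0, 0, 0, -2.85, 9.25, -6.5, 0, 0, 0, 0, -3.1, 10.5, -6.5, 0, 0, 0]'; python3 steer.py '[0, 0, 0, 0, 0, 0, 0, 0, 0, 0, 0, 0, 0, 0]'
python3 - <<'E'
from m import *
for n in ('wrist','scene','side'): cap(n,n+'2')
print(r.sense()['tcp_pos'])
E
```

```text
time_s: 4.3
tcp_pos: [0.4813, 0.0607, 0.1538]
ee_rot: [[-1.0, -0.003, 0.001], [-0.003, 1.0, 0.001], [-0.001, 0.001, -1.0]]
wrist_force: [-0.6, -0.4, -1.1]
gripper_width: 0.206
gripper_force: 30.0
time_s: 4.5
tcp_pos: [0.4797, 0.0579, 0.1533]
ee_rot: [[-1.0, -0.002, -0.001], [-0.002, 1.0, -0.0], [0.001, -0.0, -1.0]]
wrist_force: [-0.7, -0.9, -0.9]
gripper_width: 0.203
gripper_force: 30.0
[0.47968088 0.05669793 0.15363417]
```

View pics/wrist2.png

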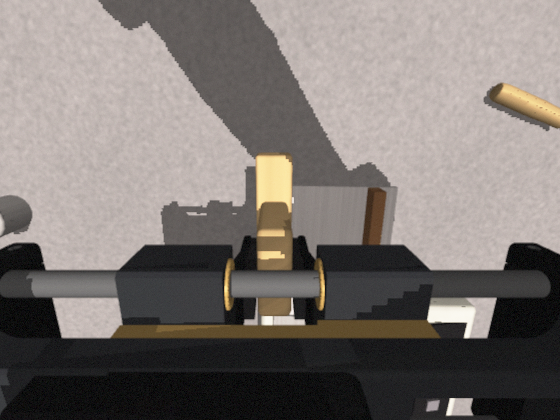

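View pics/side2.png

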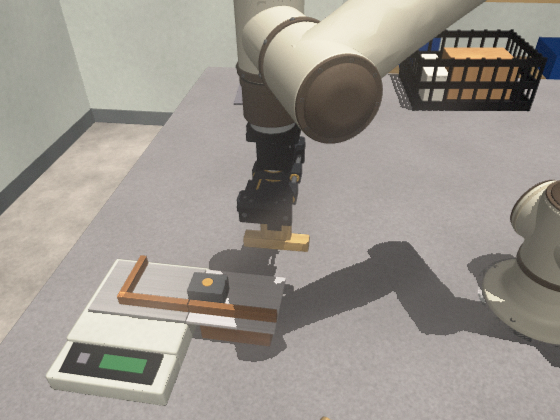

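The wrist view shows the stick at (275,235) held straight, with the rail at (375,215); the weight is hidden there. The side view shows the foot level at (277,241), well behind and above the weight at (208,287). Next I use the held stick to refer each fixed camera to the TCP.

Run:
```python
from m import *
T=np.array([.4797,.0575,.1535])
for n in ('scene2','side2','wrist2'):
    c=load(n); P=cloud(c); hsv=cv2.cvtColor(c['pixels'],cv2.COLOR_RGB2HSV)
    col=cv2.inRange(hsv,(8,70,50),(30,255,255))>0
    k=col&(np.abs(P[...,0]-T[0])<.08)&(np.abs(P[...,1]-T[1])<.04)&(P[...,2]>.12)&(P[...,2]<.158)
    p=P[k]; print(n,k.sum(),'z pct',np.percentile(p[:,2],[2,25,50,75,98]).round(4),'x rng',np.percentile(p[:,0],[1,99]).round(4),'y',np.percentile(p[:,1],[1,99]).round(4))
    k2=k&(P[...,2]>.146); v,u=np.nonzero(k2); q=np.array([ray(c,a,b,.150) for a,b in zip(u,v)]); print('  foot top',len(q),rect(q))
```

```text
scene2 477 z pct [0.1324 0.1438 0.148  0.1491 0.1568] x rng [0.4609 0.5367] y [0.0446 0.0682]
  foot top 337 (501.6, 56.6, 76.7, 23.9, 0.33)
side2 939 z pct [0.1323 0.14   0.1483 0.1505 0.1566] x rng [0.4261 0.5324] y [0.047  0.0701]
  foot top 543 (478.9, 59.7, 108.5, 28.2, 0.34)
wrist2 1952 z pct [0.1403 0.1496 0.1501 0.1506 0.1546] x rng [0.425  0.4668] y [0.0471 0.0704]
  foot top 1889 (450.0, 58.8, 50.7, 23.6, 0.14)
```

Scaled: -0.06 m is -3, 0.023 m is 1.15.

```bash
python3 steer.py '[0, -1.5, 0.6, 0, 0, 0, 1, 0, -3, 1.15, 0, 0, 0, 1, 0, -3, 1.15, 0, 0, 0, 1, 0, -3, 1.15, 1.25, 0, 0, 1, 0, -3, 1.15, 2.5, 0, 0, 1, 0, -3, 1.15, 3.1, 0, 0, 1, 0, -3, 1.15, 3.1, 0, 0, 1]'
python3 - <<'E'
from m import *
s=r.sense(); print(s['tcp_pos'],s['wrist_force'])
for n in ('scene','side'): cap(n,n+'3')
a=load('scene3')['pixels'][200:400,280:480]; b=load('side3')['pixels'][190:350,80:320]
a=cv2.resize(a,(400,400)); b=cv2.resize(b,(400,267)); b=np.vstack([b,np.zeros((133,400,3),np.uint8)])
cv2.imwrite('pics/pair3.png',np.hstack([a,b])[:,:,::-1])
E
```

```text
time_s: 5.35
tcp_pos: [0.5386, 0.0794, 0.0902]
ee_rot: [[-1.0, 0.018, -0.004], [0.018, 1.0, -0.002], [0.004, -0.002, -1.0]]
wrist_force: [-0.4, -0.7, -0.5]
gripper_width: 0.209
gripper_force: 30.0
[0.53861516 0.07935411 0.09017698] [-0.41712334 -0.65188972 -0.54375411]
```

View pics/pair3.png

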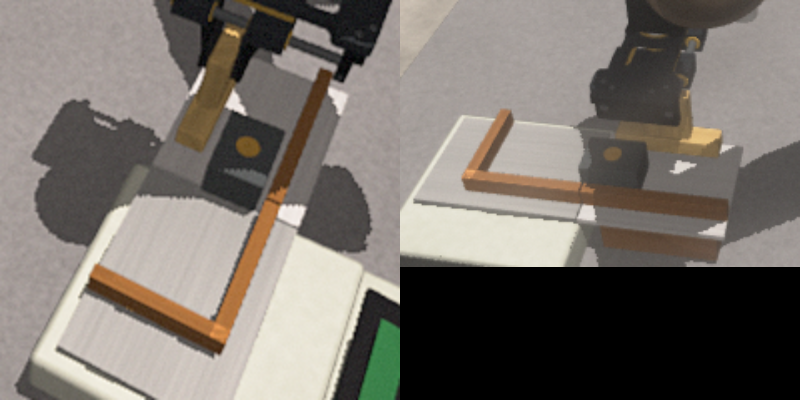

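The stick's foot front is at (190,140) in the left crop, alongside the weight at (245,155) to its right. The fingers are behind the weight, so I lower the stick to just above the deck.

Scaled: 0.0095 m is 0.475, 0.008 m is 0.4.

```bash
python3 steer.py '[0, 0, 0, 0.2, 0, 0, 0, 0, 0, 0, 0.4, 0, 0, 0, 0, 0, 0, 0.475, 0, 0, 0, 0, 0, 0.15, 0.475, 0, 0, 0, 0, 0, 0.25, 0.475, 0, 0, 0, 0, 0, 0.3, 0.475, 0, 0, 0, 0, 0, 0.35, 0.475, 0, 0, 0]'; python3 steer.py '[0, 0, 0.05, 0, 0, 0, 0, 0, 0, 0.1, 0, 0, 0, 0, 0, 0, 0.15, 0, 0, 0, 0, 0, 0, 0.15, 0, 0, 0, 0]'
```

```text
time_s: 6.15
tcp_pos: [0.5403, 0.0876, 0.0824]
ee_rot: [[-1.0, 0.016, -0.0], [0.016, 1.0, -0.001], [0.0, -0.001, -1.0]]
wrist_force: [0.8, -3.2, -0.6]
gripper_width: 0.203
gripper_force: 30.0
time_s: 6.55
tcp_pos: [0.5396, 0.0893, 0.0824]
ee_rot: [[-1.0, 0.018, -0.002], [0.018, 1.0, -0.002], [0.002, -0.002, -1.0]]
wrist_force: [0.7, -6.1, 2.2]
gripper_width: 0.203
gripper_force: 30.0
```

```bash
cat > w.py <<'E'
from m import *
import sys
for n in ('scene','side'):
    for tag in ('0',sys.argv[1]):
        c=load(n+'0') if tag=='0' else cap(n,n+tag)
        P=cloud(c);z=P[...,2]; hsv=cv2.cvtColor(c['pixels'],cv2.COLOR_RGB2HSV)
        w=(z>.088)&(z<.095)&(P[...,0]>.54)&(P[...,0]<.75)&(abs(P[...,1]-.12)<.04)
        nn,l,s,ct=cv2.connectedComponentsWithStats(w.astype(np.uint8)); i=1+np.argmax(s[1:,4]); v,u=np.nonzero(l==i)
        q=np.array([ray(c,a,b,.091) for a,b in zip(u,v)])
        d=(hsv[...,1]>90)&w; v,u=np.nonzero(d); dd=np.array([ray(c,a,b,.092) for a,b in zip(u,v)])
        print(n,tag,len(q),'top',rect(q),'disc',len(dd),(dd.mean(0)*1000).round(1)[:2] if len(dd) else '')
s=r.sense();print(np.round(s['tcp_pos'],4),np.round(s['wrist_force'],1),s['time_s'])
E
python3 w.py 4
```

```text
scene 0 899 top (591.2, 120.4, 60.7, 43.7, 0.38) disc 102 [588.6 120.7]
scene 4 891 top (591.3, 121.4, 61.2, 43.3, -1.49) disc 143 [583.5 113.7]
side 0 715 top (587.2, 122.9, 60.2, 46.8, 0.36) disc 70 [588.2 120.8]
side 4 747 top (579.0, 120.8, 77.3, 51.3, -0.38) disc 81 [578.1 116.1]
[0.5396 0.0893 0.0824] [-0.5 -5.7  2.4] 6.65
```

```bash
python3 steer.py '[0, 0, 0.025, 0, 0, 0, 0, 0, 0, 0.05, 0, 0, 0, 0, 0, 0, 0.05, 0, 0, 0, 0]';python3 steer.py '[0, 0, 0.025, 0, 0, 0, 0, 0, 0, 0.05, 0, 0, 0, 0, 0, 0, 0.05, 0, 0, 0, 0]'
python3 - <<'E'
from m import *
c0=load('scene3')
c=cap('scene','scene5'); d=cap('side','side5')
a=np.hstack([cv2.resize(x[y0:y0+80,x0:x0+100],(400,320),interpolation=cv2.INTER_CUBIC) for x,y0,x0 in ((c['pixels'],235,355),(d['pixels'],255,170))])
cv2.imwrite('pics/pair5.png',a[:,:,::-1])
E
```

```text
time_s: 6.95
tcp_pos: [0.5395, 0.09, 0.0823]
ee_rot: [[-1.0, 0.018, -0.002], [0.018, 1.0, -0.003], [0.002, -0.003, -1.0]]
wrist_force: [-0.6, -7.1, 1.9]
gripper_width: 0.207
gripper_force: 30.0
time_s: 7.25
tcp_pos: [0.5395, 0.091, 0.0824]
ee_rot: [[-1.0, 0.018, -0.002], [0.018, 1.0, -0.003], [0.002, -0.003, -1.0]]
wrist_force: [-0.7, -7.0, 2.4]
gripper_width: 0.205
gripper_force: 30.0
```

View pics/pair5.png

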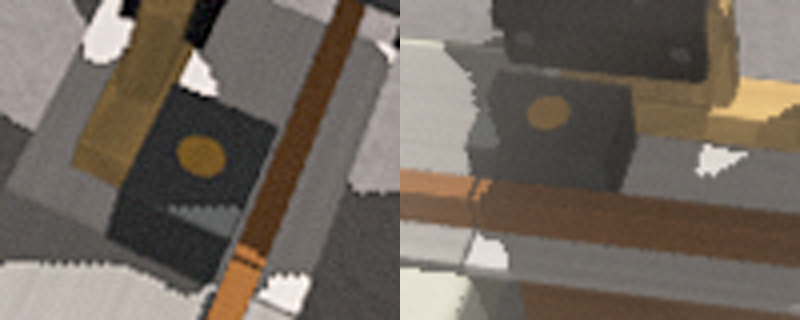

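The stick touches the weight's right side at (150,130) in the left crop, and a thin gap to the rail remains at the weight's front (235,235). The force is flat at 7 N, so the weight is still sliding.

```bash
for i in 1 ; do python3 steer.py '[0, 0, 0.025, 0, 0, 0, 0, 0, 0, 0.05, 0, 0, 0, 0, 0, 0, 0.05, 0, 0, 0, 0]'|grep -E 'tcp|wrist'; done; python3 steer.py '[0, 0, 0.025, 0, 0, 0, 0, 0, 0, 0.05, 0, 0, 0, 0, 0, 0, 0.05, 0, 0, 0, 0]'|grep -E 'tcp|wrist'
```

```text
tcp_pos: [0.5396, 0.0919, 0.0823]
wrist_force: [-0.3, -6.5, 2.4]
tcp_pos: [0.5396, 0.093, 0.0823]
wrist_force: [-0.3, -6.6, 2.1]
```

Scaled: 0.001 m is 0.05, 0.0005 m is 0.025.

```bash
python3 steer.py '[0, 0, 0.025, 0, 0, 0, 0, 0, 0, 0.05, 0, 0, 0, 0, 0, 0, 0.05, 0, 0, 0, 0]'|grep -E 'tcp|wrist';  python3 steer.py '[0, 0, 0.025, 0, 0, 0, 0, 0, 0, 0.05, 0, 0, 0, 0, 0, 0, 0.05, 0, 0, 0, 0]'|grep -E 'tcp|wrist'
python3 - <<'E'
from m import *
c=cap('scene','scene6'); d=cap('side','side6')
a=np.hstack([cv2.resize(x[y0:y0+80,x0:x0+100],(400,320),interpolation=cv2.INTER_CUBIC) for x,y0,x0 in ((c['pixels'],235,355),(d['pixels'],255,170))])
cv2.imwrite('pics/pair6.png',a[:,:,::-1])
E
```

```text
tcp_pos: [0.5395, 0.0932, 0.0824]
wrist_force: [-0.6, -9.5, 2.3]
tcp_pos: [0.5394, 0.0934, 0.0824]
wrist_force: [1.3, -11.4, 1.3]
```

View pics/pair6.png

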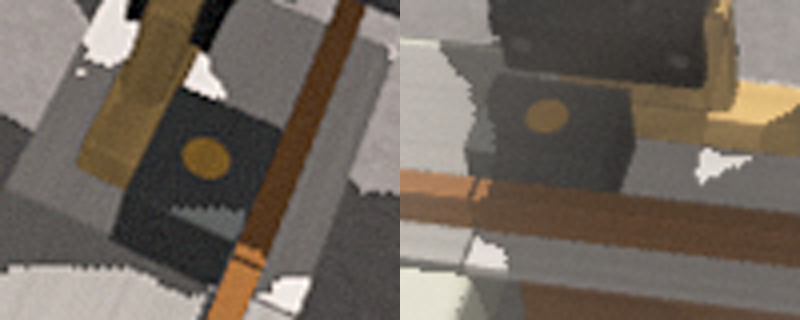

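The weight now lies against the rail at (235,250) in the left crop, the force has risen to 11 N and the motion has stopped. I back off to the right and move behind it.

```bash
python3 steer.py '[0, 0, -0.25, 0, 0, 0, 0, 0, 0, -0.6, 0, 0, 0, 0, 0, 1.25, -0.6, 0, 0, 0, 0, 0, 2.5, -0.6, 0, 0, 0, 0, 0, 2.5, -0.6, 0, 0, 0, 0, 0, 2.5, 0.6, 0, 0, 0, 0, 0, 2.5, 1.5, 0, 0, 0, 0, 0, 2.5, 1.5, 0, 0, 0, 0]'
python3 - <<'E'
from m import *
c=cap('scene','scene7'); d=cap('side','side7')
print(r.sense()['tcp_pos'])
a=np.hstack([cv2.resize(x[y0:y0+80,x0:x0+100],(400,320),interpolation=cv2.INTER_CUBIC) for x,y0,x0 in ((c['pixels'],220,355),(d['pixels'],255,180))])
cv2.imwrite('pics/pair7.png',a[:,:,::-1])
E
```

```text
time_s: 9.45
tcp_pos: [0.4922, 0.1298, 0.0826]
ee_rot: [[-1.0, 0.014, 0.002], [0.014, 1.0, 0.002], [-0.002, 0.002, -1.0]]
wrist_force: [1.1, 0.2, -0.9]
gripper_width: 0.203
gripper_force: 30.0
[0.49124462 0.12803664 0.08220184]
```

View pics/pair7.png

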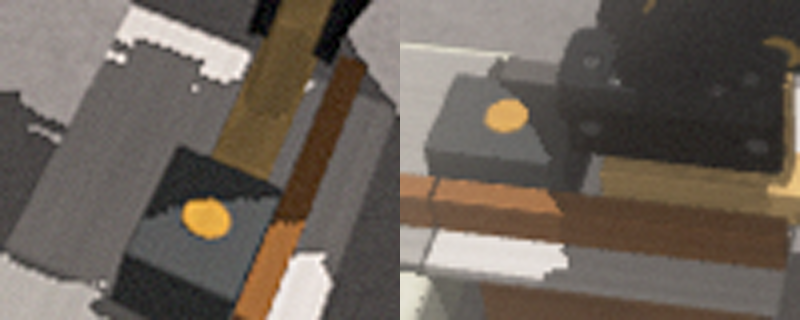

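The stick's front end is at (240,160) in the left crop, just behind the weight's rear edge (180,148)–(280,188), and the weight lies along the rail. I centre the stick slightly to the right and feed.

Scaled: -0.009 m is -0.45, 0.0015 m is 0.075.

```bash
python3 steer.py '[0, 0, -0.125, 0.075, 0, 0, 0, 0, -0.25, -0.125, 0.075, 0, 0, 0, 0, -0.45, -0.125, 0.075, 0, 0, 0, 0, -0.65, -0.125, 0.075, 0, 0, 0, 0, -0.8, -0.125, 0.075, 0, 0, 0, 0, -0.95, -0.125, 0.075, 0, 0, 0, 0, -1.05, -0.125, 0.075, 0, 0, 0]'
```

```text
time_s: 10.25
tcp_pos: [0.5084, 0.1232, 0.0799]
ee_rot: [[-1.0, 0.018, -0.008], [0.018, 1.0, -0.003], [0.008, -0.003, -1.0]]
wrist_force: [-9.2, -0.1, 3.6]
gripper_width: 0.206
gripper_force: 30.0
```

```bash
python3 steer.py '[0, -0.2, 0.025, -0.025, 0, 0, 0, 0, -0.45, 0.025, -0.025, 0, 0, 0, 0, -0.7, 0.05, -0.025, 0, 0, 0, 0, -0.95, 0.05, -0.025, 0, 0, 0, 0, -1.2, 0.05, -0.025, 0, 0, 0, 0, -1.45, 0.075, -0.025, 0, 0, 0, 0, -1.7, 0.075, -0.025, 0, 0, 0, 0, -1.8, 0.075, -0.025, 0, 0, 0]'
python3 - <<'E'
from m import *
c=cap('scene','scene8'); d=cap('side','side8')
a=np.hstack([cv2.resize(x[y0:y0+80,x0:x0+100],(400,320),interpolation=cv2.INTER_CUBIC) for x,y0,x0 in ((c['pixels'],245,345),(d['pixels'],255,160))])
cv2.imwrite('pics/pair8.png',a[:,:,::-1])
E
```

```text
time_s: 11.05
tcp_pos: [0.5439, 0.1236, 0.08]
ee_rot: [[-1.0, 0.018, -0.01], [0.019, 1.0, -0.004], [0.01, -0.004, -1.0]]
wrist_force: [-8.7, -1.0, 5.2]
gripper_width: 0.202
gripper_force: 30.0
```

View pics/pair8.png

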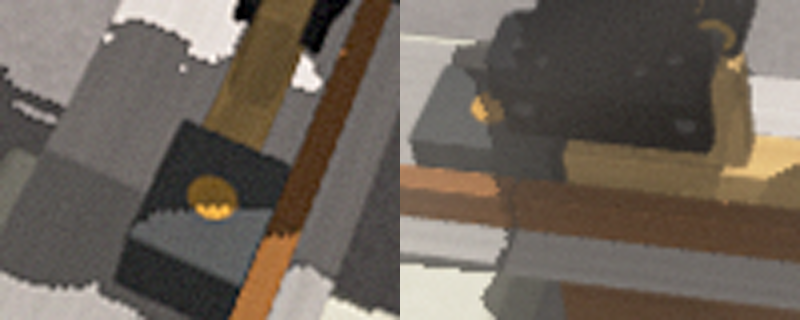

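The weight is against the rail at (280,235) with the stick square behind it at (240,130). That was the tenth picture, so from here I go by numbers only.

Scaled: -0.038 m is -1.9, -0.034 m is -1.7.

```bash
python3 steer.py '[0, -0.2, 0.025, -0.025, 0, 0, 0, 0, -0.45, 0.025, -0.025, 0, 0, 0, 0, -0.7, 0.025, -0.025, 0, 0, 0, 0, -0.95, 0.05, -0.025, 0, 0, 0, 0, -1.2, 0.05, -0.025, 0, 0, 0, 0, -1.45, 0.05, -0.025, 0, 0, 0, 0, -1.7, 0.05, -0.025, 0, 0, 0, 0, -1.9, 0.05, -0.025, 0, 0, 0]'; python3 steer.py '[0, -0.15, 0, 0, 0, 0, 0, 0, -0.3, 0, 0, 0, 0, 0, 0, -0.45, 0, 0, 0, 0, 0, 0, -0.6, 0, 0, 0, 0, 0, 0, -0.7, 0, 0, 0, 0, 0, 0, -0.8, 0, 0, 0, 0, 0, 0, -0.85, 0, 0, 0, 0, 0]'
```

```text
time_s: 11.95
tcp_pos: [0.5807, 0.1232, 0.0802]
ee_rot: [[-1.0, 0.019, -0.013], [0.019, 1.0, -0.005], [0.013, -0.005, -1.0]]
wrist_force: [-9.9, -2.3, 4.6]
gripper_width: 0.206
gripper_force: 30.0
time_s: 12.65
tcp_pos: [0.5976, 0.123, 0.0802]
ee_rot: [[-1.0, 0.019, -0.013], [0.019, 1.0, -0.005], [0.013, -0.005, -1.0]]
wrist_force: [-10.3, -2.1, 4.5]
gripper_width: 0.206
gripper_force: 30.0
```

Scaled: -0.008 m is -0.4, -0.007 m is -0.35.

```bash
python3 steer.py '[0, -0.1, 0, 0, 0, 0, 0, 0, -0.2, 0, 0, 0, 0, 0, 0, -0.3, 0, 0, 0, 0, 0, 0, -0.35, 0, 0, 0, 0, 0, 0, -0.4, 0, 0, 0, 0, 0]' | grep -E 'tcp|wrist'; python3 steer.py '[0, -0.05, 0, 0, 0, 0, 0, 0, -0.1, 0, 0, 0, 0, 0, 0, -0.1, 0, 0, 0, 0, 0]'| grep -E 'tcp|wrist'
```

```text
tcp_pos: [0.6055, 0.1229, 0.0803]
wrist_force: [-10.3, -2.6, 3.8]
tcp_pos: [0.6077, 0.1229, 0.0803]
wrist_force: [-9.3, -2.2, 3.0]
```

Scaled: -0.002 m is -0.1, -0.001 m is -0.05.

```bash
python3 steer.py '[0, -0.05, 0, 0, 0, 0, 0, 0, -0.1, 0, 0, 0, 0, 0, 0, -0.1, 0, 0, 0, 0, 0]'| grep -E 'tcp|wrist'; python3 steer.py '[0, -0.05, 0, 0, 0, 0, 0, 0, -0.1, 0, 0, 0, 0, 0, 0, -0.1, 0, 0, 0, 0, 0]'| grep -E 'tcp|wrist'
```

```text
tcp_pos: [0.6097, 0.1229, 0.0803]
wrist_force: [-8.6, -2.6, 3.6]
tcp_pos: [0.6107, 0.1228, 0.0804]
wrist_force: [-12.6, -1.1, 6.0]
```

```bash
cat > f.py <<'E'
from m import *
import sys
for n in ('scene','side'):
    c=cap(n,n+sys.argv[1]); P=cloud(c); z=P[...,2]
    hsv=cv2.cvtColor(c['pixels'],cv2.COLOR_RGB2HSV)
    box=(P[...,0]>.56)&(P[...,0]<.76)&(P[...,1]>.08)&(P[...,1]<.16)
    w=box&(z>.0875)&(z<.096)
    nn,l,s,ct=cv2.connectedComponentsWithStats(w.astype(np.uint8)); i=1+np.argmax(s[1:,4]); v,u=np.nonzero(l==i)
    q=np.array([ray(c,a,b,.091) for a,b in zip(u,v)])*1000
    o=load(n+'0'); t=(cloud(o)[...,2]); h0=cv2.cvtColor(o['pixels'],cv2.COLOR_RGB2HSV); Po=cloud(o)
    st=(h0[...,1]>70)&(t>.0725)&(t<.078)&(Po[...,0]>.70)&(Po[...,0]<.76)&(Po[...,1]>.06)&(Po[...,1]<.14)
    v,u=np.nonzero(st); e=np.array([ray(o,a,b,.075) for a,b in zip(u,v)])*1000
    print(n,len(q),'weight',rect(q/1000),'front x',np.percentile(q[:,0],98).round(1),'left y',np.percentile(q[:,1],98).round(1),'stop face x',np.percentile(e[:,0],2).round(1))
s=r.sense();print(np.round(s['tcp_pos'],4),np.round(s['wrist_force'],1),s['time_s'])
E
python3 f.py 9
```

```text
scene 1213 weight (697.8, 123.6, 60.6, 43.7, -0.6) front x 726.3 left y 144.5 stop face x 726.8
side 305 weight (700.9, 138.5, 70.7, 37.0, -29.65) front x 724.0 left y 148.8 stop face x 723.5
[0.6107 0.1228 0.0803] [-11.7  -2.2   5.1] 14.15
```

```bash
python3 steer.py '[0, -0.05, 0, 0, 0, 0, 0, 0, -0.1, 0, 0, 0, 0, 0, 0, -0.1, 0, 0, 0, 0, 0, 0, -0.1, 0, 0, 0, 0, 0]'| grep -E 'tcp|wrist'
```

```text
tcp_pos: [0.6108, 0.1227, 0.0805]
wrist_force: [-17.0, -0.5, 9.6]
```

```bash
python3 steer.py '[0, 0.15, 0, 0, 0, 0, 0, 0, 0.4, 0, 0, 0, 0, 0, 0, 1, 0, 0, 0, 0, 0, 0, 2, 0, -0.25, 0, 0, 0, 0, 3, 0, -1, 0, 0, 0, 0, 3.5, 0, -2.5, 0, 0, 0, 0, 4, 0, -4, 0, 0, 0, 0, 4, 0, -4, 0, 0, 0]'; python3 f.py 10
```

```text
time_s: 15.35
tcp_pos: [0.5418, 0.128, 0.167]
ee_rot: [[-1.0, 0.015, 0.011], [0.015, 1.0, 0.004], [-0.011, 0.004, -1.0]]
wrist_force: [0.7, 0.4, 0.0]
gripper_width: 0.201
gripper_force: 30.0
scene 1223 weight (697.9, 123.7, 60.8, 43.6, -0.64) front x 726.6 left y 144.7 stop face x 726.8
side 698 weight (694.3, 126.2, 60.9, 47.2, -0.98) front x 723.4 left y 147.7 stop face x 723.5
[0.5398 0.1272 0.1628] [-0.8  0.5 -1.8] 15.45
```

The manual's scale: shifts go in units of 20 mm. Converting my numbers, -0.281 m is -14.05, -0.27 m is -13.5.

```bash
python3 steer.py '[0, 0.6, -1.5, 0, 0, 0, 0, 0, 1.5, -3.6, 0, 0, 0, 0, 0, 2.4, -5.75, 0, 0, 0, 0, 0, 3.3, -7.9, 0, 0, 0, 0, 0, 4.2, -10.05, 0, 0, 0, 0, 0, 5, -12.15, 0, 0, 0, 0, 0, 5.55, -13.5, 0, 0, 0, 0, 0, 5.8, -14.05, 0, 0, 0, 0]'; python3 steer.py '[0, 0, 0, 1, 0, 0, 0, 0, 0, 0, 2.5, 0, 0, 0, 0, 0, 0, 3.5, 0, 0, 0, 0, 0, 0, 3.5, 0, 0, 0, 0, 0, 0, 3.5, 0, 0, 0]'
python3 - <<'E'
from m import *
s=r.sense(); T=np.array(s['tcp_pos']); print(T)
for n in ('scene','side','wrist'):
    c=cap(n,n+'11'); P=cloud(c); hsv=cv2.cvtColor(c['pixels'],cv2.COLOR_RGB2HSV)
    col=cv2.inRange(hsv,(8,70,50),(30,255,255))>0
    k=col&(np.abs(P[...,0]-T[0])<.08)&(np.abs(P[...,1]-T[1])<.018)&(P[...,2]>T[2]-.04)&(P[...,2]<T[2]+.006)
    p=P[k]
    for x0 in np.arange(-.06,.06,.015):
        q=p[(p[:,0]>T[0]+x0)&(p[:,0]<T[0]+x0+.015)]
        if len(q)>8: print(n,round(x0+.0075,3),len(q),'ztop-tcp',(np.percentile(q[:,2],[5,95])-T[2]).round(4))
E
```

```text
time_s: 16.25
tcp_pos: [0.4168, -0.1542, 0.1606]
ee_rot: [[-1.0, 0.02, -0.002], [0.02, 1.0, 0.0], [0.002, 0.0, -1.0]]
wrist_force: [-0.6, 0.3, -0.4]
gripper_width: 0.205
gripper_force: 30.0
time_s: 16.75
tcp_pos: [0.4188, -0.1521, 0.0916]
ee_rot: [[-1.0, 0.016, -0.001], [0.016, 1.0, -0.0], [0.001, -0.0, -1.0]]
wrist_force: [-1.6, -0.8, -0.2]
gripper_width: 0.205
gripper_force: 30.0
[ 0.41881329 -0.15214167  0.09158786]
scene -0.052 24 ztop-tcp [-0.0185 -0.0045]
scene -0.038 37 ztop-tcp [-0.0187 -0.0036]
scene -0.022 35 ztop-tcp [-0.0195  0.002 ]
scene -0.008 43 ztop-tcp [-0.0203  0.0039]
scene 0.008 46 ztop-tcp [-0.018   0.0037]
scene 0.022 87 ztop-tcp [-0.0187  0.0046]
scene 0.038 87 ztop-tcp [-0.0184 -0.0033]
scene 0.052 129 ztop-tcp [-0.0201 -0.0042]
side -0.052 56 ztop-tcp [-0.0191 -0.0012]
side -0.038 96 ztop-tcp [-0.0202 -0.0014]
side -0.022 88 ztop-tcp [-0.0186  0.004 ]
side -0.008 80 ztop-tcp [-0.0192  0.0032]
side 0.008 78 ztop-tcp [-0.0191  0.0042]
side 0.022 72 ztop-tcp [-0.0182  0.0036]
side 0.038 83 ztop-tcp [-0.0188 -0.0015]
side 0.052 53 ztop-tcp [-0.018  -0.0008]
wrist -0.052 570 ztop-tcp [-0.0117 -0.0013]
wrist -0.038 820 ztop-tcp [-0.0033 -0.0011]
wrist -0.022 498 ztop-tcp [-0.0032  0.0038]
wrist -0.008 43 ztop-tcp [-0.004  -0.0019]
```

Scaled: 0.062 m is 3.1, 0.0675 m is 3.375.

```bash
python3 steer.py '[0, 0, 0, 1.5, 0, 0, 0, 0, 0, 0, 2.6, 0, 0, 0, 0, 0, 0, 3.1, 0, 0, 0, 0, 0, 0, 3.25, 0, 0, 0, 0, 0, 0, 3.35, 0, 0, 0, 0, 0, 0, 3.375, 0, 0, 0, 0, 0, 0, 3.375, 0, 0, 0]'
```

```text
time_s: 17.6
tcp_pos: [0.419, -0.1523, 0.025]
ee_rot: [[-1.0, 0.017, 0.002], [0.017, 1.0, -0.0], [-0.002, -0.0, -1.0]]
wrist_force: [0.6, 0.3, -0.5]
gripper_width: 0.204
gripper_force: 30.0
```

Scaled: 0.0014 m is 0.07, 0.0007 m is 0.035.

```bash
python3 steer.py '[0, 0, 0, 0.035, 0, 0, 0, 0, 0, 0, 0.07, 0, 0, 0, 0, 0, 0, 0.07, 0, 0, 0]'; python3 steer.py '[0, 0, 0, 0.025, 0, 0, 0, 0, 0, 0, 0.05, 0, 0, 0, 0, 0, 0, 0.05, 0, 0, 0]'
```

```text
time_s: 17.9
tcp_pos: [0.4188, -0.1523, 0.0236]
ee_rot: [[-1.0, 0.017, 0.001], [0.017, 1.0, -0.0], [-0.001, -0.0, -1.0]]
wrist_force: [-1.3, -0.7, 5.0]
gripper_width: 0.206
gripper_force: 30.0
time_s: 18.2
tcp_pos: [0.4188, -0.1525, 0.0235]
ee_rot: [[-1.0, 0.016, 0.001], [0.016, 1.0, -0.001], [-0.001, -0.001, -1.0]]
wrist_force: [-3.6, 0.6, 14.0]
gripper_width: 0.206
gripper_force: 30.0
```

```bash
python3 steer.py '[0, 0, 0, -0.065, 0, 0, 0, 1, 0, 0, -0.065, 0, 0, 0, 1, 0, 0, -0.065, 0, 0, 0, 1, 0, 0, -0.065, 0, 0, 0, 1, 0, 0, -0.065, 0, 0, 0, 1, 0, 0, -0.065, 0, 0, 0, 1, 0, 0, -0.065, 0, 0, 0, 1, 0, 0, -0.065, 0, 0, 0]'; python3 steer.py '[1, 0, 0, 0, 0, 0, 0, 1, 0, 0, 0, 0, 0, 0, 1, 0, 0, -1.5, 0, 0, 0, 1, 0, 0, -3.5, 0, 0, 0, 1, 0, 0, -6, 0, 0, 0, 1, 0, 0, -8, 0, 0, 0, 1, 0, 0, -9, 0, 0, 0, 1, 0, 0, -9, 0, 0, 0]'; python3 stick.py wrist12; python3 f.py 12
```

```text
time_s: 19.0
tcp_pos: [0.4182, -0.1523, 0.0231]
ee_rot: [[-1.0, 0.017, -0.0], [0.017, 1.0, 0.0], [0.0, 0.0, -1.0]]
wrist_force: [0.1, -0.3, -0.8]
gripper_width: 0.76
gripper_force: 0.0
time_s: 19.8
tcp_pos: [0.4203, -0.1525, 0.2067]
ee_rot: [[-1.0, 0.016, 0.008], [0.016, 1.0, -0.001], [-0.008, -0.0, -1.0]]
wrist_force: [-0.4, -0.8, 0.5]
gripper_width: 1.001
gripper_force: 0.0
[ 265  136   19   85 1589] 0.075 698 medz 0.0752 (418.1, -150.9, 48.6, 16.9, -0.89)
[ 265  136   19   85 1589] 0.02 728 medz 0.0203 (418.1, -151.1, 107.9, 22.6, -0.65)
[430 215  82  30 638] 0.02 249 medz 0.0192 (492.8, 114.9, 95.8, 38.9, 89.11)
[521 221  28  27 506] 0.075 280 medz 0.0749 (476.9, 153.5, 26.4, 17.2, 0.76)
[ 0.41882168 -0.15216706  0.20436419]
scene 1220 weight (697.9, 123.6, 60.8, 43.7, -0.64) front x 726.5 left y 144.6 stop face x 726.8
side 695 weight (694.3, 126.3, 60.9, 47.5, -0.98) front x 723.4 left y 147.5 stop face x 723.5
[ 0.4173 -0.1521  0.2021] [-0.2  0.5 -0.7] 19.95
```

```bash
python3 -c "
from station import r
print(r.finish_job())"
```

```text
the job is handed in; nothing more can be done
None
```

The job is handed in after about 20 s of robot time: the weight measures home against the rail and end stop, pushed only with the stick. The stick is back on the bench where it started, and the arm was kept clear of the bottle, which I did not re-measure at the end.

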